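# Swap over the push-push bench stops

## Task

Set the bench stops for the next board: one of the two round stops stands up and the other is locked low. Press the one that is up right down so that it locks low, and press the low one right down so that it releases and stands up. Leave the square stop standing and don't shift the pine board.

Things in the scene. Friction and masses are not known exactly. Their poses are not given: they have to be found in the camera images.
- stop_a_top (a point): Top centre of the round push-push stop that starts up: steel piston 50 mm across, in a 90 mm flange 6 mm thick on the bench, z up. Top 50 mm above the bench when up, 27-29 locked low, 11 at its solid bottom stop. To change state press it to within 3 mm of the bottom stop and let go: it then rises by itself to 27-29 mm (locked) or 50 mm (released). Pushes back with 2 N (up) to 4 N (bottom).
- stop_b_top (a point): Top centre of the other round steel push-push stop: same size, heights, spring and working as stop_a, but locked low at the start (top 27-29 mm above the bench). z up.
- square_stop_top (a point): Top centre of the square steel push-push stop: piston 48 x 48 mm in a square flange 90 x 90 mm, same heights, spring and working; up at the start (top 50 mm above the bench) and to be left up. z up.
- board: Pine board lying loose on the far part of the bench, 75 x 340 x 22 mm (x, y, z), origin at the centre of its underside; to be left where it lies.

How it is judged:
By the outcome, as a careful person would: the job done as asked, in the order asked, and still so for the second after the job is handed in, with the robot touching nothing.
It also fails if it takes over 37 s, if anything falls off the work surface, if the arm or the gripper's body presses on something with over 40 N, if the wrist force passes 120 N, or if a joint passes its speed limit or range.

## Robot

A 6-joint arm with a two-finger parallel gripper is mounted at the origin on the work surface. World frame = base frame: x ahead of the robot, y to its left, z up, the work surface at z = 0. Lengths are in mm, angles in rad, forces in N, time in s.
With the tool pointing down it reaches from about 350 to 875 mm from the base axis. Payload 4.2 kg.
Tool frame: the origin (TCP) lies midway between the tips of the shut fingers; the grasp point (between the pads) lies 19 mm behind it; z points along the fingers, y is the direction in which the jaws open and shut (so a half turn about z gives the same grasp; the last joint's range is limited). The gripper opens to 85 mm and grips with 20 to 120 N. Pads are 22 mm wide; open, the fingers measure 114 mm over their backs; the gripper's body (76 mm by 85 mm) begins 54 mm behind the grasp point. The pads swing forward as they close: fully open they stand 13 mm farther back than shut.
Start: joints at [1.445, 0.385, 0.008, 0, -1.194, -0.259], TCP at [234.575, 579.287, 231.312] pointing down, gripper open.
Joint ranges: [-3.14, 3.14], [-1.21, 2.06], [-1.07, 1.41], [-3.16, 2.05], [-2.99, -0.16], [-3.1, 3.1]. Speed limits (rad/s): [2.79, 2.79, 3.14, 3.14, 3.14, 3.14].

## Interface

Orientations are given as a unit quaternion [x, y, z, w].
In Python, from bench import read_state, get_image, job_done, search_frame, regions_of gives the robot as it stands.
- The arm moves only by the tool servo_tool, never from a script. Its arguments are lists of equal length, an entry for each row: "turn": the turn, a rotation vector about the world's x, y, z in rad, a list of three; "dp": the shift along the world's x, y, z in m, a list of three; "fingers": the finger opening in m, from 0 to 0.0854. In form: {"turn": [[rx, ry, rz], ...], "dp": [[tx, ty, tz], ...], "fingers": [fingers, ...]}. A call has exactly 5 rows; each row shifts and turns the pose as measured when the row begins; what a row does not reach is not made up. A row lasts 1/8 s, in which the tool goes at most 62.5 mm and 10.7 degrees, less where a joint would pass 70% of its speed; a pose out of reach is approached as far as the arm can. A call is refused whole if a number of a shift passes 0.0625 or a number of a turn 0.188, either way. A call with a gripper value outside its range is refused whole. The fingers move at their own pace and stop on an object; the grip force is fixed at half the most. Time passes only in rows, so rows that do not move let the fingers close, or fill a call up. It gives the time, the measured TCP pose, the force and the opening at its end, in the units of the state.
- read_state(): the state, without advancing time (a new reading comes with each control period).
- get_image(name): name is "scene" or "top"; returns a dict with "img" (480x640x3 uint8, red, green, blue), "vfov" (degrees; the focal length in pixels is half the picture's height over the tangent of half this angle, whatever the lens; pixels are square), "cx", "cy" (the principal point, pixels), "world_from_camera" (4x4, takes a point from camera to world coordinates). Camera axes: x right, y down, z forward; pixel columns grow to the right and rows downward; lengths in mm; the calibration is good to about 2 mm. A picture is of the moment at which its call begins. There is no depth.
- job_done(): hands the job in, once; it reports no verdict.
Trained networks look in the newest picture that a camera, given by its name, has taken for a name from the list of things; names that differ only in an ending like _2 or _b are one class to them, and where a whole thing is asked for, a point or a joint stands for the part that bears it (a point fixed in the world has none). Each returns a list of dicts, best first, with "score" (0 to 1); they miss things now and then, are a little off and sometimes report something else, mostly with a low value. They report only what shows in the picture. A call takes as long as a camera call.
- search_frame(query, camera): "box" ([left, top, width, height] in pixels, round what is visible of it).
- regions_of(query, camera): "region" (480x640 bool, what is visible of it) and "box" ([left, top, width, height] in pixels, round what is visible of it).
The state is a dict: "clock": time; "joints": joint angles; "joint_vel": joint speeds; "joint_efforts": joint torques, N m; "position": TCP position; "ee_rot": TCP orientation; "contact_force": force on the tool from outside, world axes, zero at the start; "wrist_torque": the same for the moment, N m; "gripper_width": finger opening in mm.
Only numpy, scipy, OpenCV 4.12 (cv2) and the standard library are available. Lean on these libraries where they do the work, as an engineer would, in place of code of your own. Each camera call takes 0.05 s, during which the arm holds its last target. There are 200 camera calls.

## Working session

There is one attempt and no reset: what is moved stays moved. The work goes in short steps, Python scripts to look and compute and a tool call to move; the robot and the scene stay as the last step left them, time stands still between calls to the robot, and variables do not carry over. Pictures are saved under pics/ and viewed, about 8 in all and at most 12, crops included, and the job is handed in when it is done.

Besides the shell and the picture viewer there is one more tool, called after "Request:" as name(argument=value, ...) on one line, values as JSON. servo_tool: Moves the arm, as the interface text tells. Its arguments: {"type":"object","properties":{"turn":{"type":"array","items":{"type":"array","items":{"type":"number"}}},"dp":{"type":"array","items":{"type":"array","items":{"type":"number"}}},"fingers":{"type":"array","items":{"type":"number"}}},"required":["turn","dp","fingers"]}

```bash
mkdir -p pics; cat > h.py <<'E'
import numpy as np,cv2
from bench import *
def ray(im,u,v):
    f=240/np.tan(np.radians(im["vfov"]/2));T=np.array(im["world_from_camera"])
    d=T[:3,:3]@np.array([(u-im["cx"])/f,(v-im["cy"])/f,1]);return T[:3,3],d
def atz(im,u,v,z):
    o,d=ray(im,u,v);return (o+d*(z-o[2])/d[2]).round(1)
def save(im,n):cv2.imwrite(f"pics/{n}.png",im["img"][:,:,::-1])
E
python3 - <<'E'
from h import *
for c in("top","scene"):
    im=get_image(c);save(im,c+"1");print(c,im["vfov"],im["cx"],im["cy"],np.array(im["world_from_camera"]).round(2).tolist())
    for q in("stop_a_top","square_stop_top","board"):
        for r in regions_of(q,c)[:4]:
            v,u=np.nonzero(r["region"]);b=r["box"]
            print(q,round(r["score"],2),b,u.mean().round(1),v.mean().round(1),len(u),[atz(im,u.mean(),v.mean(),z).tolist() for z in(6,28,50)])
print(read_state())
E
```

```text
top 50.493927703068984 317.76810145394666 236.6524296459982 [[-0.06, -0.97, 0.22, 454.72], [-1.0, 0.06, -0.02, 28.43], [0.0, -0.22, -0.98, 901.39], [0.0, 0.0, 0.0, 1.0]]
stop_a_top 0.82 [308.6, 248.6, 26.6, 36.1] 321.7 266.0 771 [[604.0, 9.9, 6.0], [600.3, 10.4, 28.0], [596.7, 10.8, 50.0]]
square_stop_top 0.56 [421.6, 279.2, 35.3, 35.6] 438.4 296.0 1005 [[538.5, -191.8, 6.0], [536.4, -186.3, 28.0], [534.4, -180.9, 50.0]]
scene 43.40687228105892 316.8134971500888 241.93906787379893 [[0.86, 0.44, -0.25, 889.66], [0.51, -0.75, 0.42, -464.16], [-0.0, -0.49, -0.87, 1029.79], [0.0, 0.0, 0.0, 1.0]]
stop_a_top 0.74 [297.5, 225.8, 28.6, 33.3] 312.8 243.4 747 [[590.8, 22.2, 6.0], [597.3, 11.8, 28.0], [603.7, 1.3, 50.0]]
square_stop_top 0.83 [207.3, 289.9, 37.5, 39.3] 226.9 311.3 1047 [[527.9, -179.6, 6.0], [535.6, -185.7, 28.0], [543.4, -191.8, 50.0]]
board 0.93 [336.9, 202.6, 120.8, 159.3] 395.8 283.9 6905 [[769.3, 26.1, 6.0], [771.9, 15.6, 28.0], [774.5, 5.0, 50.0]]
{'clock': 0.4, 'joints': array([ 1.44459776e+00,  3.84870408e-01,  7.66255007e-03, -3.48383283e-05,
       -1.19398658e+00, -2.58594846e-01]), 'joint_vel': array([ 0.00107562,  0.00018673,  0.00238729,  0.00149184,  0.00095198,
       -0.00036717]), 'joint_efforts': array([-4.46257109e-04, -3.91588068e+01,  1.88327569e+01,  4.18451428e+00,
       -1.47137238e-03, -9.16500476e-07]), 'position': array([234.55536564, 579.19498921, 231.11083821]), 'ee_rot': array([ 9.81547530e-01, -1.91218215e-01, -2.99290260e-06,  1.99690215e-04]), 'contact_force': array([ 0.2700728 , -0.44112796, -0.85103413]), 'wrist_torque': array([-0.01532591, -0.01447868, -0.0362266 ]), 'gripper_width': 85.37051928701509}
```

```bash
python3 - <<'E'
import cv2
a=cv2.imread("pics/top1.png");b=cv2.imread("pics/scene1.png")
cv2.imwrite("pics/t1.png",cv2.resize(a[140:380,160:480],(800,600)))
cv2.imwrite("pics/s1.png",cv2.resize(b[140:380,160:480],(800,600)))
E
```

```text
(no output)
```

View pics/top1.png

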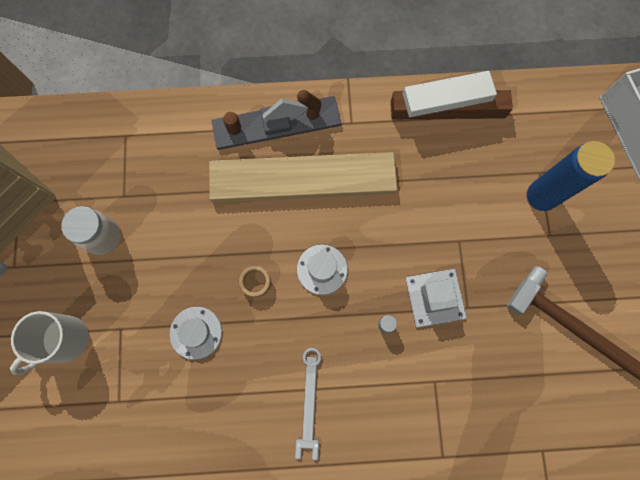

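View pics/scene1.png

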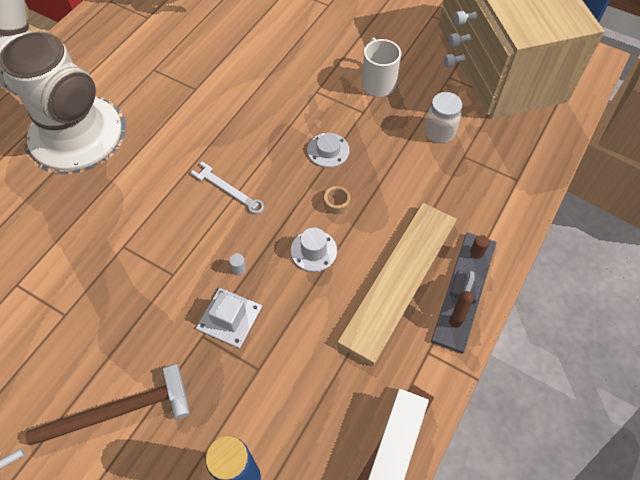

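The top view shows the raised round stop at about (322,266), the low round stop at (193,332) and the square stop at (438,296). The scene view shows the same three at (313,243), (328,146) and (227,311). The network missed the low stop, so I'll locate both round ones from the outline of their flanges.

```bash
python3 - <<'E'
from h import *
for c,seeds in(("top",((322,270),(196,333))),("scene",((314,248),(328,149)))):
    im=get_image(c);hsv=cv2.cvtColor(im["img"],cv2.COLOR_RGB2HSV)
    m=((hsv[...,1]<70)&(hsv[...,2]>70)).astype(np.uint8)
    m=cv2.morphologyEx(m,cv2.MORPH_CLOSE,np.ones((5,5)))
    n,l,s,ce=cv2.connectedComponentsWithStats(m)
    for u,v in seeds:
        k=l[v,u];cn=max(cv2.findContours((l==k).astype(np.uint8),0,1)[0],key=len)
        e=cv2.fitEllipse(cv2.convexHull(cn));print(c,s[k],np.round(e[0],1),np.round(e[1],1),atz(im,*e[0],6))
E
```

```text
top [ 297  244   51   51 2040] [321.7 269.2] [50.6 50.9] [598.3  10.2   6. ]
top [ 169  306   53   54 2215] [195.2 332.7] [51.5 54.4] [500.6 235.4   6. ]
scene [ 291  227   47   45 1595] [313.5 249.7] [43.8 46.4] [599.   10.9   6. ]
scene [ 307  133   43   35 1192] [327.9 149.7] [35.  42.7] [502.2 234.7   6. ]
```

Request:
servo_tool(turn=[[0,0,0],[0,0,0],[0,0,0],[0,0,0],[0,0,0]], dp=[[0.03,-0.05,0],[0.03,-0.05,0],[0.03,-0.05,0],[0.03,-0.05,0],[0.03,-0.05,0]], fingers=[0,0,0,0,0])

```text
clock: 1.12
position: [386.1, 325.4, 230.9]
ee_rot: [0.982, -0.188, 0.001, -0.001]
contact_force: [0.9, 0.5, -0.4]
gripper_width: 0.2
```

Request:
servo_tool(turn=[[0,0,0],[0,0,0],[0,0,0],[0,0,0],[0,0,0]], dp=[[0.033,-0.05,0],[0.033,-0.05,0],[0.033,-0.05,0],[0.033,-0.05,0],[0.033,-0.05,0]], fingers=[0,0,0,0,0])

```text
clock: 1.75
position: [555.4, 67.0, 233.3]
ee_rot: [0.982, -0.186, 0.003, -0.003]
contact_force: [0.1, 0.4, 0.4]
gripper_width: -0.2
```

Request:
servo_tool(turn=[[0,0,0],[0,0,0],[0,0,0],[0,0,0],[0,0,0]], dp=[[0.024,-0.032,-0.02],[0.024,-0.032,-0.03],[0,0,-0.04],[0,0,-0.03],[0,0,0]], fingers=[0,0,0,0,0])

```text
clock: 2.38
position: [607.5, -4.5, 110.8]
ee_rot: [0.982, -0.19, 0.005, -0.003]
contact_force: [-0.2, 0.3, 0.6]
gripper_width: -0.1
```

Request:
servo_tool(turn=[[0,0,0],[0,0,0],[0,0,0],[0,0,0],[0,0,0]], dp=[[-0.009,0.015,0],[0,0,-0.02],[0,0,-0.02],[0,0,-0.01],[0,0,0]], fingers=[0,0,0,0,0])

```text
clock: 3.0
position: [601.7, 15.7, 68.5]
ee_rot: [0.982, -0.188, 0.012, -0.006]
contact_force: [1.1, 0.3, 0.9]
gripper_width: 0.2
```

Request:
servo_tool(turn=[[-0.007,0.025,0],[0,0,0],[0,0,0],[0,0,0],[0,0,0]], dp=[[-0.003,-0.005,-0.01],[0,0,-0.012],[0,0,-0.01],[0,0,-0.01],[0,0,0]], fingers=[0,0,0,0,0])

```text
clock: 3.62
position: [600.1, 11.1, 26.7]
ee_rot: [0.982, -0.188, 0.001, -0.001]
contact_force: [-0.4, -0.1, 3.7]
gripper_width: -0.4
```

Request:
servo_tool(turn=[[0,0,0],[0,0,0],[0,0,0],[0,0,0],[0,0,0]], dp=[[0,0,-0.006],[0,0,-0.005],[0,0,-0.003],[0,0,-0.001],[0,0,0]], fingers=[0,0,0,0,0])

```text
clock: 4.25
position: [600.3, 11.1, 11.4]
ee_rot: [0.982, -0.187, 0.002, -0.001]
contact_force: [-0.7, 0.1, 2.5]
gripper_width: 0.1
```

Request:
servo_tool(turn=[[0,0,0],[0,0,0],[0,0,0],[0,0,0],[0,0,0]], dp=[[0,0,-0.001],[0,0,-0.001],[0,0,0],[0,0,0],[0,0,0]], fingers=[0,0,0,0,0])

```text
clock: 4.88
position: [600.3, 11.1, 11.5]
ee_rot: [0.982, -0.187, 0.002, -0.001]
contact_force: [-1.6, 0.5, 3.5]
gripper_width: -0.4
```

Request:
servo_tool(turn=[[0,0,0],[0,0,0],[0,0,0],[0,0,0],[0,0,0]], dp=[[0,0,0.01],[0,0,0.03],[0,0,0.05],[-0.02,0.04,0.04],[-0.024,0.05,0]], fingers=[0,0,0,0,0])

```text
clock: 5.5
position: [556.1, 100.2, 144.3]
ee_rot: [0.982, -0.191, 0.001, -0.001]
contact_force: [0.2, 0.2, -1.1]
gripper_width: 0.1
```

Request:
servo_tool(turn=[[0,0,0],[0,0,0],[0,0,0],[0,0,0],[0,0,0]], dp=[[-0.022,0.05,0],[-0.015,0.035,0],[-0.01,0.02,0],[0,0,0],[0,0,0]], fingers=[0,0,0,0,0])

```text
clock: 6.12
position: [506.0, 210.6, 146.0]
ee_rot: [0.982, -0.189, 0.002, -0.002]
contact_force: [-0.0, 0.1, -0.9]
gripper_width: -0.2
```

```bash
python3 - <<'E'
from h import *
a=get_image("scene");b=get_image("top")
A=cv2.resize(a["img"][100:360,180:400],None,fx=1.8,fy=1.8);B=cv2.resize(b["img"][200:460,140:360],None,fx=1.8,fy=1.8)
cv2.imwrite("pics/c2.png",np.hstack([A,B])[:,:,::-1])
print(read_state()["position"])
E
```

```text
[506.25744192 210.24449457 145.97709979]
```

View pics/c2.png

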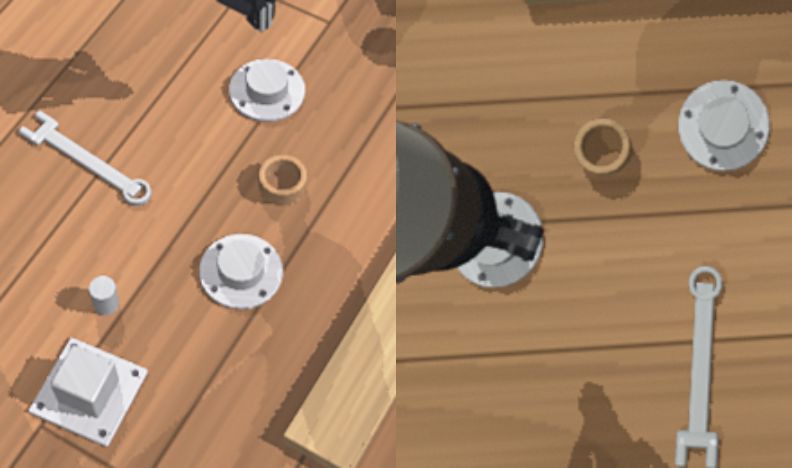

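In the scene crop, stop a at about (241,265) is now as low as stop b at (267,85). The square stop at (84,380) is still up. Next is b.

Request:
servo_tool(turn=[[0,0,0],[0,0,0],[0,0,0],[0,0,0],[0,0,0]], dp=[[-0.005,0.02,-0.01],[0,0.005,-0.03],[0,0,-0.04],[0,0,-0.02],[0,0,0]], fingers=[0,0,0,0,0])

```text
clock: 6.85
position: [501.6, 236.4, 41.5]
ee_rot: [0.982, -0.191, 0.002, -0.003]
contact_force: [0.7, -0.2, 0.4]
gripper_width: -0.0
```

Request:
servo_tool(turn=[[0,0,0],[0,0,0],[0,0,0],[0,0,0],[0,0,0]], dp=[[0,-0.001,-0.01],[0,0,-0.008],[0,0,-0.006],[0,0,-0.003],[0,0,0]], fingers=[0,0,0,0,0])

```text
clock: 7.48
position: [502.2, 236.0, 15.7]
ee_rot: [0.982, -0.191, 0.003, -0.003]
contact_force: [-2.6, -0.4, 3.9]
gripper_width: 0.1
```

Request:
servo_tool(turn=[[0,0,0],[0,0,0],[0,0,0],[0,0,0],[0,0,0]], dp=[[0,0,-0.003],[0,0,-0.002],[0,0,-0.001],[0,0,0],[0,0,0]], fingers=[0,0,0,0,0])

```text
clock: 8.1
position: [502.3, 236.1, 11.3]
ee_rot: [0.982, -0.191, 0.003, -0.004]
contact_force: [-0.4, -0.6, 3.4]
gripper_width: -0.4
```

Request:
servo_tool(turn=[[0,0,0],[0,0,0],[0,0,0],[0,0,0],[0,0,0]], dp=[[0,0,0.01],[0,0,0.03],[0,0,0.05],[0,0,0.05],[-0.02,0.03,0.04]], fingers=[0,0,0,0,0])

```text
clock: 8.72
position: [482.4, 265.0, 193.8]
ee_rot: [0.981, -0.193, 0.002, -0.002]
contact_force: [0.2, 0.7, -0.4]
gripper_width: 0.3
```

Request:
servo_tool(turn=[[0,0,0],[0,0,0],[0,0,0],[0,0,0],[0,0,0]], dp=[[-0.03,0.05,0.03],[-0.03,0.05,0],[-0.03,0.04,0],[0,0,0],[0,0,0]], fingers=[0,0,0,0,0])

```text
clock: 9.35
position: [392.5, 410.4, 229.9]
ee_rot: [0.981, -0.192, 0.006, -0.011]
contact_force: [0.1, -0.1, 0.4]
gripper_width: -0.0
```

```bash
python3 - <<'E'
from h import *
a=get_image("scene");b=get_image("top")
A=cv2.resize(a["img"][100:380,180:470],None,fx=1.37,fy=1.37);B=cv2.resize(b["img"][130:410,140:430],None,fx=1.37,fy=1.37)
cv2.imwrite("pics/c3.png",np.hstack([A,B])[:,:,::-1])
s=read_state();print(s["position"],s["contact_force"],s["clock"])
for r in regions_of("board","scene")[:1]: print(r["box"],r["score"])
E
```

```text
[393.00823871 409.78964068 229.84332723] [ 0.9669674  -0.35739466  0.06571891] 9.45
[334.4, 201.5, 124.8, 160.5] 0.94
```

View pics/c3.png

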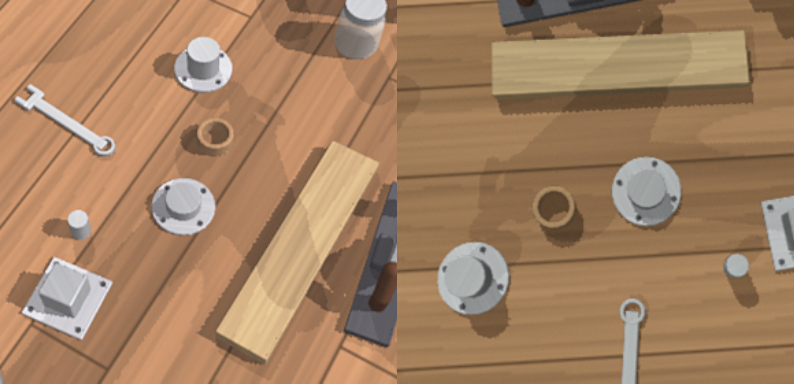

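In the scene crop, stop b at (203,58) stands up, stop a at (183,200) is low and the square stop at (65,287) is up. The board is where it was and the arm is clear of everything.

```bash
python3 -c "
from bench import *
print(job_done())"
```

```text
the job is handed in; nothing more can be done
None
```

The stops are set as asked, and I handed the job in at about 9.5 s of robot time.

- **Pressing:** With the fingers shut, I pressed the raised round stop down first, then the low one. Both presses reached a measured height of about 11.4 mm, close to the 11 mm bottom stop. Force readings at the ends of the moves stayed under about 5 N.
- **Last pictures:** Stop a is low, stop b stands up, and the square stop is still up. The board looks where it was; the network's box round it moved by about 3 px left and 4 px in width, which I put down to network scatter. The arm is well clear, at a height of about 230 mm.
- **What fell short:** The network never reported the low stop, and it found the board only in the scene view. I located both round stops from their flange outlines instead, and the two cameras agreed within 2 mm. I judged the final heights by eye and did not measure them.

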